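Shut the case and press its port cover home

ROBOT

A 7-joint arm with a two-finger parallel gripper is mounted at the origin on the work surface. World frame = base frame: x ahead of the robot, y to its left, z up, the work surface at z = 0. Lengths are in m, angles in rad, forces in N, time in s.
With the tool pointing down it reaches from about 0.4 to 0.875 m from the base axis. Payload 4.4 kg.
Tool frame: the origin (TCP) lies at the very end of the fingers, on their centre line; the grasp point (between the pads) lies 19 mm behind it; z points along the fingers, y is the line along which they close (so a half turn about z gives the same grasp; the last joint's range is limited). The gripper opens to 85 mm and grips with 20 to 120 N. Pads are 22 mm wide; open, the fingers measure 114 mm over their backs; the gripper's body (76 mm by 85 mm) begins 54 mm behind the grasp point. The pads swing forward as they close: fully open they stand 13 mm farther back than shut.
Start: joints at [1.229, 0.628, 0.038, 1.517, -0.027, 0.996, -0.02], TCP at [0.177, -0.625, 0.205] pointing down, gripper open.
Joint ranges: [-3.06, 3.06], [-0.37, 2.12], [-1.25, 1.32], [0.18, 2.47], [-1.1, 4.24], [0.23, 1.98], [-2.94, 2.94]. Speed limits (rad/s): [2.57, 2.57, 3.14, 3.14, 3.14, 3.14, 3.14].

INTERFACE

Orientations are given as [roll, pitch, yaw] about the fixed x, y, z axes, in that order (R = Rz(yaw) Ry(pitch) Rx(roll)).
In Python, from cell import robot gives the robot as it stands.
- The arm moves only by the tool move_arm, never from a script. Its argument "plan" is text: rows parted by semicolons, each of 7 numbers parted by spaces: the shift along the tool's x, y, z scaled (see below), then the turn, a rotation vector about the tool's x, y, z scaled (see below), then the opening, from -1 (shut) to 1 (fully open). In form: tx ty tz ax ay az jaw; .... A call has 1 to 20 rows; each row shifts and turns the commanded pose from where the row before left it, along the tool's axes as they then stand; what a row does not reach is not made up. The controller multiplies each number of a shift by 50 mm and each number of a turn by 30 degrees. A row lasts 1/8 s, in which the tool goes at most 62.5 mm and 10.7 degrees, less where a joint would pass 70% of its speed; a pose out of reach is approached as far as the arm can. A call with a number of a shift or a turn outside -1 to 1 is refused whole. A call with a gripper value outside its range is refused whole. The fingers move at their own pace and stop on an object; the grip force is fixed at half the most. Time passes only in rows, so rows that do not move let the fingers close. It gives the time, the measured TCP pose, the force, the opening and the grip force at its end, in the units of the state.
- robot.get_state(): the state, without advancing time (a new reading comes with each control period).
- robot.get_image(name): name is "side" or "top" or "wrist"; returns a dict with "img" (420x560x3 uint8, red, green, blue), "fx", "fy", "cx", "cy" (pixels), "R" (3x3) and "t" (3): a world point X has camera coordinates R X + t; the wrist camera has in their place "tool_from_camera" (4x4, takes a point from camera to tool coordinates, whose origin is the TCP and whose axes are the flange's). Camera axes: x right, y down, z forward; pixel columns grow to the right and rows downward; lengths in m; the calibration is good to about 2 mm. A picture is of the moment at which its call begins: read the wrist's pose just before it. There is no depth.
- robot.close_job(): hands the job in; it is judged then, once.
The state is a dict: "time_s": time; "qpos": joint angles; "joint_vel": joint speeds; "effort": joint torques, N m; "eef_pos": TCP position; "orientation": TCP orientation; "force": force on the tool from outside, world axes, zero at the start; "wrist_torque": the same for the moment, N m; "opening": finger opening in m; "gripper_force": force on a finger pad.
Only numpy, scipy, OpenCV 4.12 (cv2) and the standard library are available. Lean on these libraries where they do the work, as an engineer would, in place of code of your own. Each camera call takes 0.05 s, during which the arm holds its last target. There are 200 camera calls.

TASK

Push the open lid of the clamped aluminium case shut until it clicks onto its catch. Then put the round cover over the port on top of the lid and press it straight down until it snaps past its catches and sits flush on the port's collar, and keep pressing it down firmly: finish while still pressing, do not let go. Leave the loose parts lying around on the bench where they are.

Things in the scene. Friction and masses are not known exactly. Their poses are not given: they have to be found in the camera images.
- lid_angle (a joint): Hinge of the lid, rad. 0 = shut and level, positive = free edge raised; 0.7 to 1.1 at the start. Stiff: it stays where it is left; about 1 to 4 N at the free edge moves it. In the last 0.08 rad it must be pushed (3 to 6 N at the free edge) over a spring detent, which then holds it shut at 0, against a hard stop.
- lid: The aluminium lid with the port on its outer face: a plate 150 mm long from hinge to free edge, 210 mm wide, 6 mm thick. Origin and axes: the same as point lid_hinge. About 0.45 kg with all it carries.
- case: Aluminium case, 150 (x) by 210 (y) by 65 mm high without lid, fixed. Origin: centre of its underside; x points from the lid's free edge to its hinge (roughly away from the robot), z up. The hinge is on top of the far (+x) wall. A cam lock clamp, up to 50 mm high, holds its foot on the near side: 80 mm out from the near wall, 85 mm to +y and 25 mm to -y of the middle.
- lid_hinge (a point): Point on the hinge axis at mid width, at the lid's underside, 65 mm above the bench. Turns with the lid: x along the lid from free edge to hinge, z out of its outer (upper) face.
- lid_edge (a point): Middle of the lid's free edge, on its outer (upper) face; same axes as lid_hinge. The lid plate is 150 mm long from hinge to free edge, 210 mm wide and 6 mm thick.
- port (a point): Round steel port in the middle of the lid's outer face, moving with it. A flat collar, 68 mm in diameter, on which the cover seats, and in its middle a boss with sprung nubs (see port_top). Origin: centre of the collar's upper face, 9 mm above the lid's underside (74 mm above the bench when the lid is shut); z out of the lid.
- cover: Grey plastic snap cover, upright on the bench at the left or right of the case. A round cup open below, 60 mm in diameter, 25 mm high, flat on top, with a grip bar on it (see cover_grip). Origin: centre of its lower rim; z up. Mouth 44 mm wide with an inner lip 4 mm high; fits the boss at any yaw with 1.5 mm play all round. About 70 g.
- cover_grip (a point): Centre of the cover's grip bar: 44 mm long (x), 14 wide (y), 24 high, its middle 37 mm above the rim and 12 above the flat top. Pressing past the nubs takes about 8 to 20 N; with the rim 9 to 5 mm above the collar the force falls off, the nubs pull the cover down and it stands flush, rim on collar (origins of cover and port together).
- spacer_a: Bystander: blue anodized spacer ring, 54 mm in diameter, 18 mm high, lying on the other side of the case from the cover. Origin: centre of its underside.
- spacer_b: Bystander: blue anodized spacer ring, 48 mm in diameter, 14 mm high. Origin: centre of its underside.
- axle_bolt: Bystander: titanium axle bolt with hex head and nut, 156 mm long, 28 mm across, lying along its own x. Origin: under its shank.
- hex_driver: Bystander: red handled hex driver lying along its own x, about 200 mm long. Origin: under its middle.
- port_top (a point): Centre of the top of the port's boss, 21 mm above the collar; same axes as port. The boss is 41 mm in diameter, its top 7 mm tapering to 26 mm as a lead-in. Four sprung brass nubs stick out 4 mm round it, diagonally to the lid's edges. A cover coming down meets them with its rim 14 mm above the collar.
Things that resemble listed ones, but are neither listed nor needed, are in the scene too. Of the things that look like the cover, take the one that is nearest to the robot's base at the start.

How it is judged:
By the outcome, as a careful person would: the job done as asked, in the order asked, and still so for the second after the job is handed in, while the arm keeps its last pose, push and grip.
It also fails if it takes over 58 s, if anything falls off the work surface, if the arm or the gripper's body presses on something with over 40 N, if the wrist force passes 120 N, or if a joint passes its speed limit or range.

## Working session

There is one attempt and no reset: what is moved stays moved. The work goes in short steps, Python scripts to look and compute and a tool call to move; the robot and the scene stay as the last step left them, time stands still between calls to the robot, and variables do not carry over. Pictures are saved under pics/ and viewed, at most 10 in all, crops included, and the job is handed in when it is done.

Besides the shell and the picture viewer there is one more tool, called as name(argument=value, ...), one argument or row to a line, values as JSON. move_arm: Moves the arm, as the interface text tells. Its arguments: {"type":"object","properties":{"plan":{"type":"string"}},"required":["plan"]}

```bash
ls; mkdir -p pics; python3 - <<'E'
from cell import robot
import cv2,numpy as np,pickle
s=robot.get_state(); print(s)
d={}
for n in("side","top"):
    c=robot.get_image(n); d[n]=c
    cv2.imwrite(f"pics/{n}0.png",c["img"][:,:,::-1])
    print(n,c["fx"],c["cx"],c["cy"],(-c["R"].T@c["t"]).round(3),c["R"].round(2).tolist())
pickle.dump(d,open("d0.pkl","wb"))
E
```

```text
pics
{'time_s': 0.0, 'qpos': array([ 1.22919623,  0.62931164,  0.03841028,  1.5183817 , -0.02696409,
        0.9962886 , -0.02002654]), 'joint_vel': array([ 0.00026717,  0.0003344 ,  0.00048836,  0.0003519 ,  0.00122052,
        0.00118989, -0.00014028]), 'effort': array([-1.04970186e-04, -5.63403261e+01,  1.22660704e+00, -1.93439323e+01,
        1.11363948e-02,  1.07405253e-02,  5.50593086e-05]), 'eef_pos': array([ 0.17685689, -0.624776  ,  0.20450653]), 'orientation': array([-3.13972085e+00,  3.47118229e-05,  2.75818450e-01]), 'force': array([-0.26505475, -0.44834614,  0.41465954]), 'wrist_torque': array([-0.03020875,  0.00053907,  0.02695171]), 'gripper_force': 0.0, 'opening': 0.08544339050436087}
side 417.78929191623354 279.35459809599416 205.30833489123188 [0.463 0.745 0.925] [[-0.99, -0.13, 0.0], [-0.1, 0.71, -0.7], [0.09, -0.7, -0.71]]
top 424.8087519475192 277.2424120674623 202.89258603250522 [ 0.378 -0.079  1.025] [[-0.01, -1.0, 0.01], [-0.98, 0.0, -0.2], [0.2, -0.01, -0.98]]
```

View pics/top0.png

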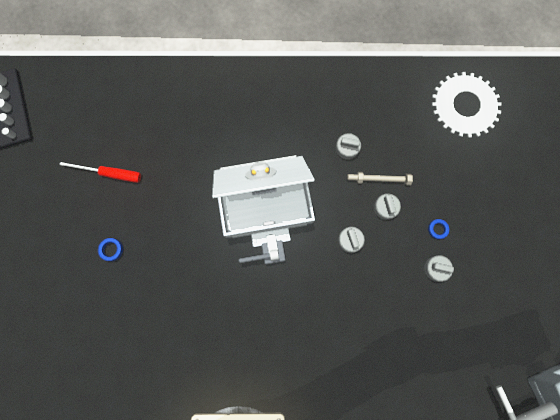

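View pics/side0.png

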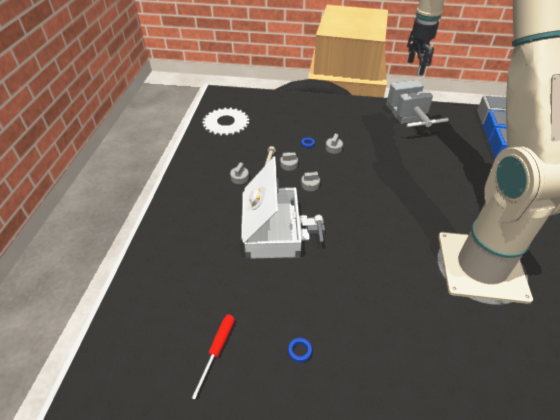

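Four cover-like discs are in the top view, at (349,145), (388,206), (351,239) and (440,268). The one at (351,239) looks nearest to the base, so I'll compute positions and enlarge it.

```bash
cat > h.py <<'E'
import numpy as np,cv2,pickle
def ray(c,u,v):
    d=c["R"].T@np.array([(u-c["cx"])/c["fx"],(v-c["cy"])/c["fy"],1]); return -c["R"].T@c["t"],d
def onz(c,u,v,z):
    o,d=ray(c,u,v); return o+d*(z-o[2])/d[2]
def proj(c,X):
    p=c["R"]@np.asarray(X)+c["t"]; return np.array([c["fx"]*p[0]/p[2]+c["cx"],c["fy"]*p[1]/p[2]+c["cy"]])
E
python3 - <<'E'
from h import *
d=pickle.load(open("d0.pkl","rb")); c=d["top"]
g=cv2.cvtColor(c["img"],cv2.COLOR_RGB2GRAY); m=(g>90).astype(np.uint8)
n,l,st,ce=cv2.connectedComponentsWithStats(m)
for i in range(1,n):
    x,y,w,h,a=st[i]
    if 300<a<1500 and y>60:
        X=onz(c,*ce[i],.02); print(ce[i].round(1),w,h,a,X.round(3),"dist",np.hypot(*X[:2]).round(3))
t=cv2.resize(c["img"][100:300,200:470],None,fx=2.9,fy=2.9,interpolation=cv2.INTER_CUBIC)
cv2.imwrite("pics/topcrop.png",t[:,:,::-1])
E
```

```text
[348.3 144.6] 25 24 441 [ 0.725 -0.269  0.02 ] dist 0.773
[107.3 171. ] 80 19 482 [0.659 0.322 0.02 ] dist 0.733
[380.2 177.8] 66 13 453 [ 0.64  -0.344  0.02 ] dist 0.726
[387.6 205.5] 26 26 485 [ 0.57  -0.358  0.02 ] dist 0.674
[351.3 238.9] 26 26 513 [ 0.49  -0.267  0.02 ] dist 0.558
[439.7 267.9] 27 27 543 [ 0.42  -0.473  0.02 ] dist 0.633
[528.7 407.7] 62 39 709 [ 0.113 -0.646  0.02 ] dist 0.656
[238.  414.4] 95 14 870 [ 0.105 -0.003  0.02 ] dist 0.106
```

View pics/topcrop.png

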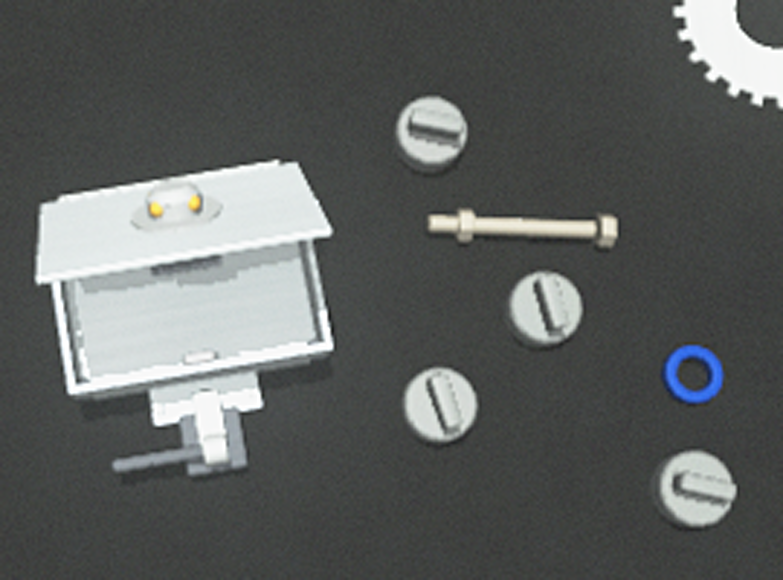

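The crop shows the four discs are alike. The one at crop (440,405), top image (351,239), is nearest to the base at 0.558 m (the others are 0.633, 0.674 and 0.773 m), so it's the cover. The lid's free edge corners are at crop (37,282) and (331,236), and the case's near rim corners at (72,392) and (331,351).

```bash
python3 - <<'E'
from h import *
from scipy.optimize import least_squares
d=pickle.load(open("d0.pkl","rb")); c=d["top"];s=d["side"]
f=lambda p:np.array(p)/2.9+[200,100]
L,R=onz(c,*f((72,390)),.065),onz(c,*f((332,349)),.065)
print(L,R,np.linalg.norm(L-R))
y=(L-R)/np.linalg.norm(L-R); x=np.array([y[1],-y[0],0]); mid=(L+R)/2
print("yaw",np.arctan2(x[1],x[0]),"mid near rim",mid,"hinge",mid+.15*x,"port",mid+.075*x)
H=mid+.15*x
def edge(a,sy): 
    e=-np.cos(a)*x+np.sin(a)*np.array([0,0,1]); n=np.array([0,0,1])*np.cos(a)+x*np.sin(a)
    return H+.15*e+.006*n+sy*.105*y
for a in np.arange(.6,1.2,.1): print(a.round(2),edge(a,0).round(3),proj(c,edge(a,1)).round(1),proj(c,edge(a,-1)).round(1),proj(s,edge(a,1)).round(0),proj(s,edge(a,-1)).round(0))
print(f((37,282)),f((331,236)))
# cover bar direction
m=None
print("bar yaw from crop", [onz(c,*f(p),.049)[:2].round(4) for p in((436,372),(458,428))])
img=s["img"][110:280,210:350]; cv2.imwrite("pics/sidecrop.png",cv2.resize(img,None,fx=3.5,fy=3.5,interpolation=cv2.INTER_CUBIC)[:,:,::-1])
E
```

```text
[0.49637061 0.028162   0.065     ] [ 0.5278842  -0.17608677  0.065     ] 0.20666559389599634
yaw 0.1530831056777539 mid near rim [ 0.5121274  -0.07396239  0.065     ] hinge [ 0.66037325 -0.0510895   0.065     ] port [ 0.58625033 -0.06252594  0.065     ]
0.6 [ 0.541 -0.069  0.155] [217.4 215.3] [317.  199.8] [290. 218.] [287. 164.]
0.7 [ 0.551 -0.068  0.166] [216.1 209.8] [316.7 194.2] [286. 215.] [284. 161.]
0.8 [ 0.561 -0.066  0.177] [214.7 203.8] [316.3 188.1] [282. 212.] [280. 158.]
0.9 [ 0.573 -0.065  0.186] [213.3 197.3] [315.8 181.5] [277. 209.] [276. 155.]
1.0 [ 0.585 -0.063  0.194] [211.9 190.3] [315.1 174.5] [272. 207.] [271. 153.]
1.1 [ 0.598 -0.061  0.201] [210.6 183.1] [314.3 167.3] [267. 205.] [266. 151.]
[212.75862069 197.24137931] [314.13793103 181.37931034]
bar yaw from crop [array([ 0.5114, -0.2606]), array([ 0.4666, -0.2762])]
```

View pics/sidecrop.png

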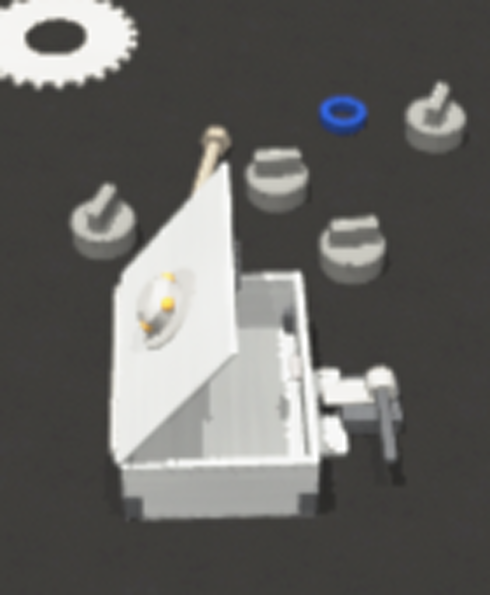

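Both views put the lid at about 0.90 rad: the free edge is at (0.573,-0.065,0.186), predicted to within 2 px in each. I'm moving above the lid's outer face with the fingers shut.

move_arm(
  plan="0 0 -1 0 0 0.235 -1; 0 0 -1 0 0 0 -1; 0.8 -0.76 0 0 0 0 -1; 0.8 -0.76 0 0 0 0 -1; 0.8 -0.76 0 0 0 0 -1; 0.8 -0.76 0 0 0 0 -1; 0.8 -0.76 0 0 0 0 -1; 0.8 -0.76 0 0 0 0 -1; 0.8 -0.76 0 0 0 0 -1; 0.8 -0.76 0 0 0 0 -1; 0.8 -0.76 0 0 0 0 -1; 0.8 -0.76 0 0 0 0 -1; 0.8 -0.76 0 0 0 0 -1; 0.8 -0.76 0 0 0 0 -1; 0.8 -0.76 0 0 0 0 -1; 0 0 0 0 0 0 -1; 0 0 0 0 0 0 -1",
)

```text
time_s: 2.22
eef_pos: [0.6152, -0.0587, 0.3047]
orientation: [3.141, 0.002, 0.153]
force: [0.6, -0.7, 0.2]
opening: -0.0001
gripper_force: 0.0
```

move_arm(
  plan="0 0 1 0 0 0 -1; 0 0 1 0 0 0 -1; -0.25 0 0.27 0 0 0 -1; -0.25 0 0.27 0 0 0 -1; -0.16 0 0.13 0 0 0 -1; -0.16 0 0.13 0 0 0 -1; -0.14 0 0.15 0 0 0 -1; -0.14 0 0.15 0 0 0 -1; -0.12 0 0.19 0 0 0 -1; -0.12 0 0.19 0 0 0 -1; -0.08 0 0.19 0 0 0 -1; -0.08 0 0.19 0 0 0 -1; 0 0 0 0 0 0 -1",
)

```text
time_s: 3.85
eef_pos: [0.5415, -0.0693, 0.1116]
orientation: [-3.141, 0.001, 0.153]
force: [0.7, -0.2, -0.2]
opening: -0.0002
gripper_force: 0.0
```

```bash
python3 - <<'E'
from cell import robot
from h import *
s=robot.get_image("side")
cv2.imwrite("pics/s2.png",cv2.resize(s["img"][110:280,210:350],None,fx=3.5,fy=3.5,interpolation=cv2.INTER_CUBIC)[:,:,::-1])
E
```

```text
(no output)
```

View pics/s2.png

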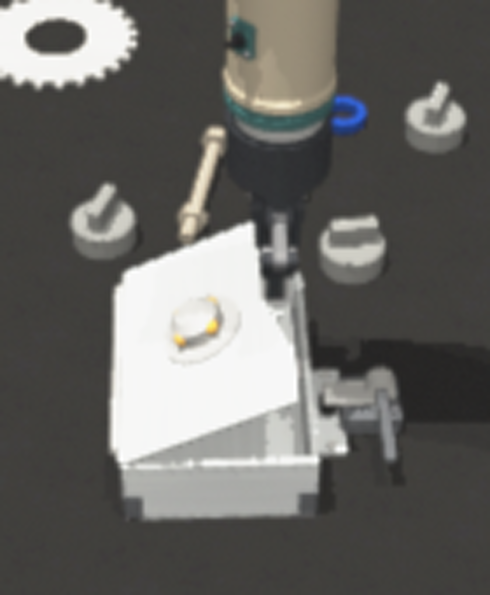

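```bash
python3 - <<'E'
from h import *
s=pickle.load(open("d0.pkl","rb"))["side"]
f=lambda p:((p-np.array([210,110]))*3.5).round(0)
th=.153; x=np.array([np.cos(th),np.sin(th),0]); y=np.array([-x[1],x[0],0]); H=np.array([.6604,-.0511,.065])
print("tcp",f(proj(s,[.5415,-.0693,.1116])))
for a in (0.2,.3,.35,.4,.45,.5):
    n=np.array([0,0,1])*np.cos(a)+x*np.sin(a);E=H+.15*(-np.cos(a)*x+np.sin(a)*np.array([0,0,1]))+.006*n
    print(a,E.round(3),*[f(proj(s,E+k*.105*y)) for k in(1,0,-1)])
E
```

```text
tcp [273. 317.]
0.2 [ 0.516 -0.073  0.101] [312. 426.] [305. 326.] [298. 238.]
0.3 [ 0.521 -0.073  0.115] [307. 413.] [300. 313.] [293. 225.]
0.35 [ 0.523 -0.072  0.122] [304. 407.] [297. 307.] [291. 219.]
0.4 [ 0.526 -0.072  0.129] [300. 401.] [293. 301.] [287. 212.]
0.45 [ 0.529 -0.071  0.136] [295. 395.] [289. 294.] [283. 206.]
0.5 [ 0.533 -0.071  0.142] [291. 389.] [284. 288.] [279. 200.]
```

The picture shows the lid at roughly 0.3–0.4 rad, with its near corner at crop (298,400). The fingertips are on its outer face near the edge, and the lid follows the push, so I continue down to the detent.

move_arm(
  plan="-0.06 0 0.2 0 0 0 -1; -0.06 0 0.2 0 0 0 -1; -0.03 0 0.2 0 0 0 -1; -0.02 0 0.1 0 0 0 -1; 0 0 0.1 0 0 0 -1; 0 0 0.05 0 0 0 -1; 0 0 0 0 0 0 -1",
)

```text
time_s: 4.78
eef_pos: [0.5335, -0.0707, 0.0698]
orientation: [-3.142, -0.0, 0.153]
force: [0.4, -0.6, 0.2]
opening: -0.0004
gripper_force: 0.0
```

move_arm(
  plan="0 0 0.04 0 0 0 -1; 0 0 0.04 0 0 0 -1; 0 0 0 0 0 0 -1",
)

```text
time_s: 5.15
eef_pos: [0.5333, -0.0708, 0.0658]
orientation: [3.142, -0.0, 0.153]
force: [-0.9, -0.5, 0.4]
opening: -0.0001
gripper_force: 0.0
```

```bash
python3 - <<'E'
from cell import robot
from h import *
o=[]
for n,(r,c) in {"side":(110,210),"top":(120,190)}.items():
    s=robot.get_image(n); o.append(cv2.resize(s["img"][r:r+150,c:c+140],None,fx=2.8,fy=2.8,interpolation=cv2.INTER_CUBIC))
cv2.imwrite("pics/s3.png",np.hstack(o)[:,:,::-1])
E
```

```text
(no output)
```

View pics/s3.png

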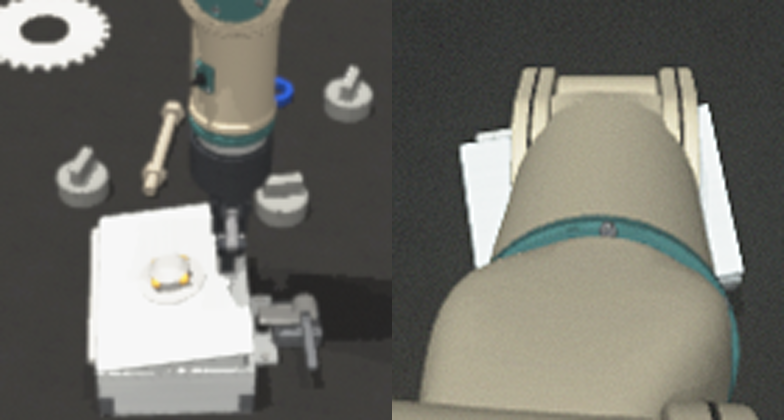

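The lid looks almost shut, with the fingers near its free edge. I keep pushing in small steps until force shows.

move_arm(
  plan="0 0 0.04 0 0 0 -1; 0 0 0.04 0 0 0 -1; 0 0 0 0 0 0 -1",
)

```text
time_s: 5.62
eef_pos: [0.5333, -0.0708, 0.0617]
orientation: [-3.142, 0.0, 0.153]
force: [0.2, -0.3, 0.6]
opening: 0.0
gripper_force: 0.0
```

```bash
python3 - <<'E'
from cell import robot
from h import *
s=robot.get_state(); print(s["force"],s["effort"].round(2))
w=robot.get_image("wrist"); print(w["tool_from_camera"].round(3).tolist(),w["fx"])
cv2.imwrite("pics/w1.png",w["img"][:,:,::-1])
E
```

```text
[ 0.18280613 -0.26398606  0.60050902] [ 0.000e+00 -5.077e+01 -1.000e-01 -1.124e+01  1.000e-02  0.000e+00
 -0.000e+00]
[[-0.0, -0.953, -0.301, 0.077], [1.0, -0.0, -0.0, -0.0], [0.0, -0.301, 0.953, -0.17], [0.0, 0.0, 0.0, 1.0]] 314.5002108261641
```

View pics/w1.png

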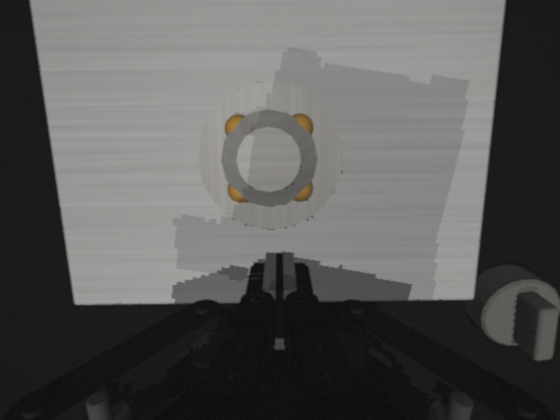

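```bash
cat >> h.py <<'E'
from scipy.spatial.transform import Rotation as Ro
def wcam(w,s):
    T=np.eye(4);T[:3,:3]=Ro.from_euler("xyz",s["orientation"]).as_matrix();T[:3,3]=s["eef_pos"]
    M=np.linalg.inv(T@w["tool_from_camera"]); w=dict(w);w["R"]=M[:3,:3];w["t"]=M[:3,3]; return w
E
python3 - <<'E'
from cell import robot
from h import *
s=robot.get_state(); w=wcam(robot.get_image("wrist"),s); print(w["cx"],w["cy"],w["fy"],s["eef_pos"],s["qpos"].round(3))
sd=pickle.load(open("d0.pkl","rb"))["side"]
th=.153; x=np.array([np.cos(th),np.sin(th),0]); y=np.array([-x[1],x[0],0]); H=np.array([.6604,-.0511,.065]);Z=np.array([0,0,1.])
for a in (0,.05,.1,.15):
    n=Z*np.cos(a)+x*np.sin(a);e=-np.cos(a)*x+np.sin(a)*Z
    P=lambda r,k,h:H+r*e+k*y+h*n
    print(a,*[proj(w,P(*q)).round(0) for q in((.15,.105,.006),(.15,-.105,.006),(.075,0,.009),(.075,0,.03))], proj(sd,P(.15,.105,.006)).round(1))
print("tip",proj(w,s["eef_pos"]))
g=cv2.cvtColor(robot.get_image("side")["img"],cv2.COLOR_RGB2GRAY); print(g[225:255:1,294:303:2].tolist())
E
```

```text
279.05445211887394 208.42012883073434 314.5002108261641 [ 0.53332548 -0.07073322  0.06180234] [ 0.122  0.679 -0.064  1.953  0.082  0.512 -1.418]
0 [ 99. 287.] [460. 286.] [280. 158.] [280. 165.] [300.3 239. ]
0.05 [ 91. 293.] [468. 293.] [280. 158.] [280. 163.] [300.2 237.2]
0.1 [ 83. 299.] [476. 299.] [280. 157.] [280. 160.] [300.  235.4]
0.15 [ 74. 306.] [485. 305.] [280. 157.] [280. 156.] [299.6 233.5]
tip [279.57494113 245.99124589]
[[247, 247, 247, 169, 89], [247, 247, 247, 162, 50], [247, 247, 247, 160, 51], [247, 247, 247, 178, 98], [247, 247, 247, 201, 163], [247, 247, 247, 213, 198], [247, 247, 247, 220, 201], [247, 247, 247, 228, 201], [247, 247, 247, 234, 201], [247, 247, 247, 240, 203], [247, 247, 247, 243, 203], [246, 246, 246, 236, 200], [218, 201, 181, 199, 195], [158, 158, 144, 204, 192], [161, 156, 140, 198, 156], [164, 159, 157, 190, 103], [177, 174, 197, 191, 57], [200, 197, 195, 188, 48], [170, 175, 170, 163, 49], [168, 173, 172, 160, 48], [173, 174, 174, 160, 46], [173, 173, 173, 158, 45], [171, 171, 172, 151, 45], [170, 170, 170, 136, 44], [170, 168, 168, 138, 45], [168, 153, 150, 126, 45], [160, 100, 93, 78, 44], [160, 88, 82, 65, 45], [161, 86, 81, 64, 45], [159, 83, 80, 63, 44]]
```

The wrist view (edge corners (75,304) and (476,299), port (269,158)) says the lid is still about 0.1 rad open. I'll measure the edge, press 4 mm, then measure again.

```bash
cat >> h.py <<'E'
def edges(robot):
    w=robot.get_image("wrist")["img"]; g=cv2.GaussianBlur(cv2.cvtColor(w,cv2.COLOR_RGB2GRAY),(3,3),0).astype(int)
    r=[int(np.argmin(np.diff(g[200:340,c])))+200 for c in (110,130,430,460)]
    cl=[np.flatnonzero(g[k]>70)[[0,-1]].tolist() for k in (20,150,290)]
    print("edge rows",r,"cols@20,150,290",cl)
E
python3 - <<'E'
from cell import robot
from h import *
edges(robot)
E
```

```text
edge rows [304, 303, 299, 299] cols@20,150,290 [[33, 503], [52, 489], [72, 553]]
```

move_arm(
  plan="0 0 0.08 0 0 0 -1; 0 0 0 0 0 0 -1",
)

```text
time_s: 6.08
eef_pos: [0.5332, -0.0708, 0.0576]
orientation: [-3.142, 0.0, 0.153]
force: [0.1, -0.1, -0.8]
opening: 0.0004
gripper_force: 0.0
```

```bash
python3 - <<'E'
from cell import robot
from h import *
edges(robot)
E
```

```text
edge rows [304, 304, 300, 299] cols@20,150,290 [[26, 509], [48, 492], [72, 555]]
```

The edge rows stay put as the hand descends, so the lid is following it. I keep pressing.

move_arm(
  plan="0 0 0.04 0 0 0 -1; 0 0 0.04 0 0 0 -1; 0 0 0.04 0 0 0 -1; 0 0 0 0 0 0 -1",
)

```text
time_s: 6.62
eef_pos: [0.5333, -0.0707, 0.0517]
orientation: [-3.142, 0.0, 0.153]
force: [-0.0, 0.4, -0.4]
opening: 0.0003
gripper_force: 0.0
```

```bash
python3 - <<'E'
from cell import robot
from h import *
edges(robot)
E
```

```text
edge rows [305, 305, 301, 300] cols@20,150,290 [[17, 516], [44, 496], [72, 555]]
```

move_arm(
  plan="0 0 0.04 0 0 0 -1; 0 0 0.04 0 0 0 -1; 0 0 0.04 0 0 0 -1; 0 0 0 0 0 0 -1",
)

```text
time_s: 7.18
eef_pos: [0.5333, -0.0708, 0.0457]
orientation: [-3.142, 0.0, 0.153]
force: [0.5, 0.0, 0.2]
opening: -0.0002
gripper_force: 0.0
```

```bash
python3 - <<'E'
from cell import robot
from h import *
edges(robot)
E
```

```text
edge rows [305, 305, 301, 300] cols@20,150,290 [[7, 525], [39, 500], [72, 473]]
```

move_arm(
  plan="0 0 0.04 0 0 0 -1; 0 0 0.04 0 0 0 -1; 0 0 0 0 0 0 -1",
)

```text
time_s: 7.6
eef_pos: [0.5336, -0.0708, 0.0449]
orientation: [3.141, -0.001, 0.153]
force: [-6.7, 0.8, 28.6]
opening: -0.0001
gripper_force: 14.3
```

```bash
python3 - <<'E'
from cell import robot
from h import *
edges(robot); s=robot.get_state(); print(s["force"],s["effort"].round(2),s["wrist_torque"])
import cv2
cv2.imwrite("pics/w2.png",cv2.resize(robot.get_image("wrist")["img"][200:420,180:380],None,fx=2.7,fy=2.7,interpolation=cv2.INTER_CUBIC)[:,:,::-1])
E
```

```text
edge rows [306, 305, 301, 301] cols@20,150,290 [[6, 526], [37, 501], [72, 474]]
[-6.536367    0.576138   29.08550231] [ 3.000e-02 -3.783e+01  1.400e-01 -1.008e+01  1.500e-01 -2.260e+00
 -0.000e+00] [0.21066396 1.38153025 0.03333733]
```

View pics/w2.png

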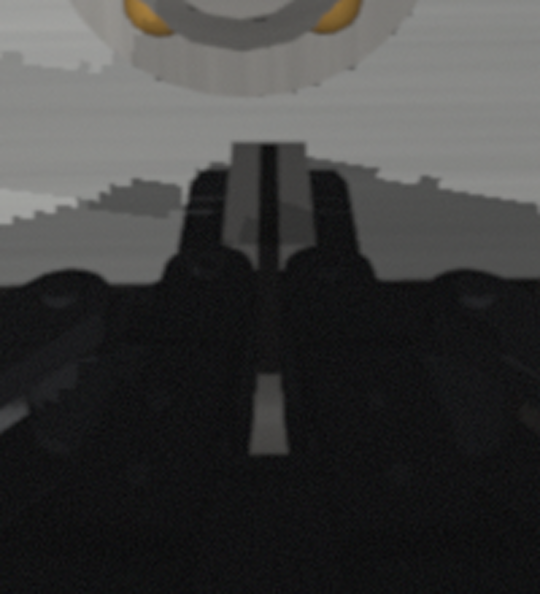

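The tool has met a hard stop at 29 N. The crop shows the finger pads at (268,145) over the lid near its edge. I lift off and check that the lid stays shut.

move_arm(
  plan="0 0 -0.1 0 0 0 -1; 0 0 -0.2 0 0 0 -1; 0 0 0 0 0 0 -1",
)

```text
time_s: 8.07
eef_pos: [0.5339, -0.0708, 0.0575]
orientation: [3.141, -0.001, 0.153]
force: [-0.2, -0.2, -0.3]
opening: 0.0003
gripper_force: 0.0
```

```bash
python3 - <<'E'
from cell import robot
from h import *
edges(robot); s=robot.get_state(); w=wcam(robot.get_image("wrist"),s); print(s["eef_pos"],s["force"])
g=cv2.cvtColor(robot.get_image("side")["img"],cv2.COLOR_RGB2GRAY); print(g[232:246,290:299:2].tolist())
th=.153; x=np.array([np.cos(th),np.sin(th),0]); y=np.array([-x[1],x[0],0]); H=np.array([.6604,-.0511,.065]);Z=np.array([0,0,1.])
for a in (0,.05,.1,.15):
    n=Z*np.cos(a)+x*np.sin(a);e=-np.cos(a)*x+np.sin(a)*Z
    P=lambda r,k,h:H+r*e+k*y+h*n
    print(a,*[proj(w,P(*q)).round(0) for q in((.15,.105,.006),(.15,-.105,.006),(.075,0,.009))])
E
```

```text
edge rows [293, 293, 289, 278] cols@20,150,290 [[28, 506], [57, 483], [88, 554]]
[ 0.53359372 -0.07082193  0.05708453] [ 0.00911141  0.30597155 -0.43161625]
[[247, 247, 247, 247, 247], [247, 247, 247, 247, 247], [247, 247, 247, 247, 247], [247, 247, 247, 247, 247], [247, 247, 247, 247, 247], [247, 247, 247, 247, 247], [247, 247, 247, 247, 247], [247, 247, 247, 247, 247], [246, 246, 246, 246, 246], [215, 223, 215, 215, 210], [190, 223, 203, 200, 195], [172, 179, 171, 175, 170], [172, 173, 169, 173, 172], [174, 174, 174, 174, 175]]
0 [ 94. 291.] [465. 291.] [279. 160.]
0.05 [ 86. 298.] [473. 298.] [279. 160.]
0.1 [ 77. 305.] [481. 305.] [279. 159.]
0.15 [ 68. 312.] [491. 311.] [279. 159.]
```

The lid stays shut (edge row 291, matching 0 rad). The fingertips touched about 26 mm behind the reported TCP, so I'll allow for that in the grasp. I rise and measure the port and cover from the wrist.

move_arm(
  plan="0 0 -1 0 0 0 -1; 0 0 -1 0 0 0 -1; 0.5 0 -1 0 0 0 0; 0.5 0 0 0 0 0 0; 0 0 0 0 0 0 0; 0 0 0 0 0 0 0",
)

```text
time_s: 8.98
eef_pos: [0.5809, -0.0634, 0.2056]
orientation: [-3.141, 0.004, 0.153]
force: [-0.6, 0.5, 0.2]
opening: 0.0426
gripper_force: 0.0
```

```bash
python3 - <<'E'
from cell import robot
from h import *
s=robot.get_state(); w=wcam(robot.get_image("wrist"),s); cv2.imwrite("w3.png",w["img"][:,:,::-1]);print(s["eef_pos"],s["opening"])
hsv=cv2.cvtColor(w["img"],cv2.COLOR_RGB2HSV); m=cv2.inRange(hsv,(10,110,60),(35,255,255))
n,l,st,ce=cv2.connectedComponentsWithStats(m)
P=[]
for i in range(1,n):
    if st[i][4]>8: P.append(onz(w,*ce[i],.086)); print(ce[i].round(1),st[i][4],P[-1].round(4))
P=np.array(P); print("port",P.mean(0), cv2.minEnclosingCircle(P[:,:2].astype(np.float32)))
g=cv2.cvtColor(w["img"],cv2.COLOR_RGB2GRAY)
m=(g>70).astype(np.uint8);n,l,st,ce=cv2.connectedComponentsWithStats(m); i=1+st[1:,4].argmax(); 
c=max(cv2.findContours((l==i).astype(np.uint8),0,2)[0],key=cv2.contourArea); q=cv2.approxPolyDP(c,12,True)[:,0]; print(q.tolist(),[onz(w,*p,.071)[:2].round(4).tolist() for p in q])
E
```

```text
[ 0.58089989 -0.06335339  0.20564161] 0.04257288394957841
[258.4 172.5] 40 [ 0.5977 -0.0409  0.086 ]
[290.1 172. ] 42 [ 0.6026 -0.07    0.086 ]
[258.9 204.1] 18 [ 0.5673 -0.0455  0.086 ]
[290.9 203.6] 22 [ 0.5724 -0.0758  0.086 ]
port [ 0.58499683 -0.05805948  0.086     ] ((0.5846894383430481, -0.058105867356061935), 0.02162889391183853)
[[387, 103], [204, 95], [159, 108], [177, 254], [220, 255], [215, 302], [231, 254], [266, 253], [269, 283], [237, 290], [273, 295], [287, 253], [376, 251]] [[0.6764, -0.1484], [0.6579, 0.0179], [0.6404, 0.058], [0.4943, 0.0337], [0.5001, -0.0117], [0.4413, -0.0117], [0.5031, -0.0232], [0.5099, -0.0598], [0.4745, -0.0681], [0.4604, -0.0344], [0.4601, -0.0747], [0.5133, -0.0819], [0.5299, -0.1748]]
```

The port measures (0.585,-0.058): the nubs and the lid corners agree, and the lid width comes out at 211 mm. I'm going above the cover.

move_arm(
  plan="0 0 0 0 0 -0.174 0; 0 0 0 0 0 -0.174 0; -0.62 0.65 0 0 0 0 0; -0.62 0.65 0 0 0 0 0; -0.62 0.65 0 0 0 0 0; -0.62 0.65 0 0 0 0 0; -0.62 0.65 0 0 0 0 0; 0 0 0 0 0 0 0; 0 0 0 0 0 0 0",
)

```text
time_s: 10.15
eef_pos: [0.4891, -0.2668, 0.2065]
orientation: [-3.14, 0.0, 0.335]
force: [1.3, 0.8, -0.9]
opening: 0.0428
gripper_force: 0.0
```

```bash
python3 - <<'E'
from cell import robot
from h import *
s=robot.get_state(); w=wcam(robot.get_image("wrist"),s);print(s["eef_pos"],s["orientation"])
cv2.imwrite("pics/w4.png",w["img"][:,:,::-1])
print("pred bar",proj(w,[.4885,-.268,.049]))
E
```

```text
[ 0.48914914 -0.26682345  0.20649556] [-3.14014442e+00  4.23272238e-04  3.34752053e-01]
pred bar [280.47718559 185.4925721 ]
```

View pics/w4.png

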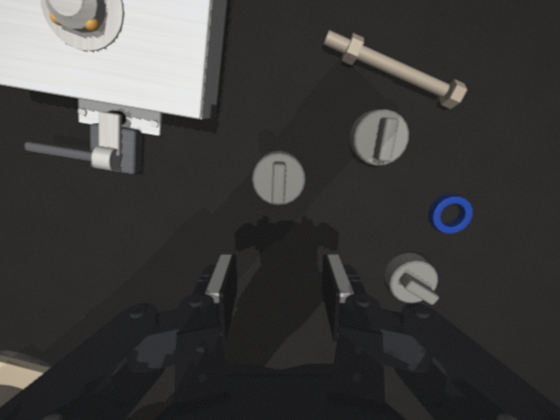

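The cover is at (278,178), with its bar centred at (279,182) and lined up with the tool x axis, 2–3 mm ahead of the TCP. I descend with the fingers half open.

move_arm(
  plan="0.05 0 1 0 0 0 0; 0 0 1 0 0 0 0; 0 0 1 0 0 0 0; 0 0 0.3 0 0 0 0; 0 0 0.3 0 0 0 0; 0 0 0 0 0 0 0",
)

```text
time_s: 10.95
eef_pos: [0.4926, -0.2665, 0.0272]
orientation: [3.141, -0.0, 0.336]
force: [-0.1, 0.4, 0.3]
opening: 0.0424
gripper_force: 0.0
```

move_arm(
  plan="0 0 0.1 0 0 0 0; 0 0 0.1 0 0 0 0; 0 0 0.1 0 0 0 0; 0 0 0 0 0 0 0",
)

```text
time_s: 11.45
eef_pos: [0.4918, -0.2667, 0.0116]
orientation: [-3.141, 0.0, 0.335]
force: [0.2, 0.5, -0.2]
opening: 0.0424
gripper_force: 0.0
```

move_arm(
  plan="0 0 0.06 0 0 0 0; 0 0 0.06 0 0 0 0; 0 0 0 0 0 0 0",
)

```text
time_s: 11.82
eef_pos: [0.4919, -0.2667, 0.0056]
orientation: [-3.141, 0.0, 0.335]
force: [-0.5, -0.5, 0.4]
opening: 0.043
gripper_force: 0.0
```

move_arm(
  plan="0 0 0.06 0 0 0 0; 0 0 0 0 0 0 -1; 0 0 0 0 0 0 -1; 0 0 0 0 0 0 -1; 0 0 0 0 0 0 -1; 0 0 0 0 0 0 -1",
)

```text
time_s: 12.58
eef_pos: [0.4922, -0.2668, 0.003]
orientation: [3.141, -0.0, 0.335]
force: [-0.4, 0.0, 1.8]
opening: 0.0128
gripper_force: 59.0
```

The bar is gripped (12.8 mm opening, 59 N). I lift, and refine the cover's offset from the earlier picture.

move_arm(
  plan="0 0 -0.3 0 0 0 -1; 0 0 -1 0 0 0 -1; 0 0 -1 0 0 0 -1; 0 0 -1 0 0 0 -1; 0 0 0 0 0 0 -1",
)

```text
time_s: 13.2
eef_pos: [0.4948, -0.2681, 0.1728]
orientation: [3.135, -0.007, 0.335]
force: [0.6, 0.6, -0.4]
opening: 0.0127
gripper_force: 58.8
```

```bash
python3 - <<'E'
from cell import robot
from h import *
s=robot.get_state(); print(s["eef_pos"],s["opening"],s["force"])
w=robot.get_image("wrist"); cv2.imwrite("w5.png",w["img"][:,:,::-1])
old=wcam(w,{"orientation":[-3.14014442e+00,4.23272238e-04,3.34752053e-01],"eef_pos":[0.48914914,-0.26682345,0.20649556]})
g=cv2.imread("pics/w4.png",0)
m=(g>75).astype(np.uint8);n,l,st,ce=cv2.connectedComponentsWithStats(m)
i=[k for k in range(1,n) if abs(ce[k]-[278,178]).max()<10 and st[k][4]>300]
for k in i: 
    c=cv2.findContours((l==k).astype(np.uint8),0,2)[0][0]; (u,v),r=cv2.minEnclosingCircle(c); print(u,v,r,ce[k],onz(old,u,v,.025))
print("bar",onz(old,279,182.5,.049))
E
```

```text
[ 0.49483    -0.26810163  0.17281787] 0.0126612156074029 [ 0.59800637  0.5918153  -0.4228071 ]
278.2377014160156 178.23770141601562 26.296918869018555 [278.30264993 178.14597861] [ 0.49027659 -0.26476216  0.025     ]
bar [ 0.49107247 -0.26544992  0.049     ]
```

move_arm(
  plan="0.62 -0.67 0 0 0 0 -1; 0.62 -0.67 0 0 0 0 -1; 0.62 -0.67 0 0 0 0 -1; 0.62 -0.67 0 0 0 0 -1; 0.62 -0.67 0 0 0 0 -1; 0 0 0.4 0 0 0 -1; 0 0 0.3 0 0 0 -1; 0 0 0 0 0 0 -1; 0 0 0 0 0 0 -1",
)

```text
time_s: 14.38
eef_pos: [0.5833, -0.0586, 0.1329]
orientation: [3.141, 0.0, 0.333]
force: [-0.3, -0.1, -0.8]
opening: 0.0125
gripper_force: 58.8
```

```bash
python3 - <<'E'
from cell import robot
from h import *
s=robot.get_state(); print(s["eef_pos"],s["orientation"],s["opening"],s["force"])
w=wcam(robot.get_image("wrist"),s); t=robot.get_image("side")
for n,i,r,c in (("w",w,0,0),): 
    a=cv2.resize(w["img"],None,fx=.9,fy=.9)
    b=cv2.resize(t["img"][120:250,210:300],None,fx=2.9,fy=2.9,interpolation=cv2.INTER_CUBIC)
b=b[:a.shape[0]]; a=a[:b.shape[0]]
cv2.imwrite("pics/w6.png",np.hstack([a,b])[:,:,::-1])
P=np.array([.5855,-.058,.074]); print("port proj wrist",proj(w,P)*.9,"collar pts",[(proj(w,P+.034*np.array([np.cos(k),np.sin(k),0]))*.9).round(0).tolist() for k in (0.335,.335+np.pi/2,.335-np.pi/2)])
E
```

```text
[ 0.5833205  -0.05858188  0.13294939] [3.14139006e+00 2.26204674e-04 3.33467093e-01] 0.012527612346721225 [-0.27220957 -0.06424626 -0.84414498]
port proj wrist [251.75527854 190.17958672] collar pts [[252.0, 150.0], [212.0, 190.0], [292.0, 190.0]]
```

View pics/w6.png

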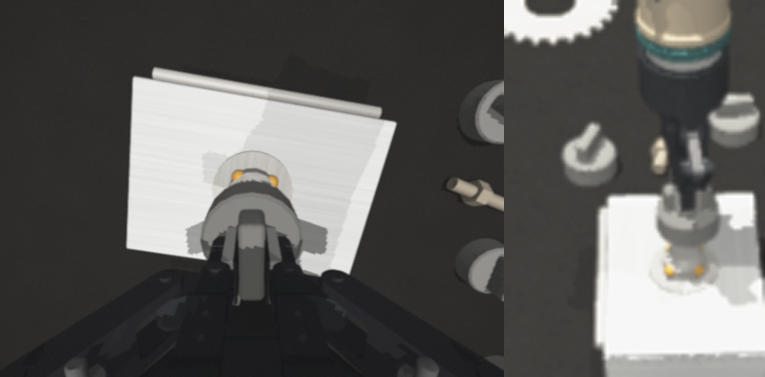

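The cover hangs above the port: the collar's far edge is at (252,151), matching the prediction, and the cover is centred at column 252. I correct 2.5 mm along tool x and lower it.

move_arm(
  plan="0.055 0 0.3 0 0 0 -1; 0 0 0.3 0 0 0 -1; 0 0 0.1 0 0 0 -1; 0 0 0.06 0 0 0 -1; 0 0 0 0 0 0 -1",
)

```text
time_s: 15.1
eef_pos: [0.586, -0.0567, 0.0948]
orientation: [-3.142, 0.0, 0.335]
force: [0.5, -0.3, -1.1]
opening: 0.0126
gripper_force: 58.8
```

move_arm(
  plan="0 0.02 0.06 0 0 0 -1; 0 0 0.06 0 0 0 -1; 0 0 0.04 0 0 0 -1; 0 0 0 0 0 0 -1",
)

```text
time_s: 15.6
eef_pos: [0.5879, -0.0577, 0.088]
orientation: [3.14, -0.003, 0.335]
force: [1.2, 0.1, 4.4]
opening: 0.0124
gripper_force: 59.4
```

move_arm(
  plan="-0.02 0 0.04 0 0 0 -1; 0 0 0.04 0 0 0 -1; 0 0 0.04 0 0 0 -1; 0 0 0 0 0 0 -1",
)

```text
time_s: 16.1
eef_pos: [0.5863, -0.0579, 0.0805]
orientation: [3.141, -0.002, 0.335]
force: [5.6, 0.3, -2.5]
opening: 0.0128
gripper_force: 58.6
```

move_arm(
  plan="0.015 0 0.04 0 0 0 -1; 0 0 0.04 0 0 0 -1; 0 0 0 0 0 0 -1",
)

```text
time_s: 16.48
eef_pos: [0.5861, -0.0577, 0.077]
orientation: [-3.142, 0.0, 0.335]
force: [1.9, 1.2, 2.0]
opening: 0.0128
gripper_force: 59.1
```

TCP z is 0.077, which is flush as predicted. Now I press firmly.

move_arm(
  plan="0 0 0.03 0 0 0 -1; 0 0 0.03 0 0 0 -1; 0 0 0 0 0 0 -1; 0 0 0 0 0 0 -1",
)

```text
time_s: 16.98
eef_pos: [0.5862, -0.0577, 0.0769]
orientation: [3.141, -0.001, 0.335]
force: [-3.5, 1.0, 23.1]
opening: 0.0124
gripper_force: 62.2
```

move_arm(
  plan="0 0 0.015 0 0 0 -1; 0 0 0 0 0 0 -1; 0 0 0 0 0 0 -1; 0 0 0 0 0 0 -1",
)

```text
time_s: 17.48
eef_pos: [0.5862, -0.0578, 0.0769]
orientation: [3.141, -0.001, 0.335]
force: [-4.7, 1.3, 29.6]
opening: 0.0129
gripper_force: 63.0
```

```bash
python3 - <<'E'
from cell import robot
s=robot.get_state(); print(s["eef_pos"],s["force"]); print(robot.close_job())
E
```

```text
[ 0.58615665 -0.05776616  0.07685161] [-4.67882063  1.31607877 29.59519889]
the job is handed in; nothing more can be done
None
```

I pushed the lid shut onto its catch, snapped the cover flush onto the port's collar, and handed the job in at about 17.5 s while still pressing down with about 30 N; the judge's result isn't shown.

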